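# Find the end cap that fits the gearbox's dowel pins

### The job

One of the three loose end caps belongs on the gearbox housing. Find, by trying them on, the one whose two holes drop over both of the housing's dowel pins, and leave it fully home, flat on the housing's top face. Leave the other two caps lying flat on the bench, hub up, and do not knock the other things on the bench about.

Things in the scene. Friction and masses are not known exactly. Their poses are not given: they have to be found in the camera images.
- housing: Cast aluminium gearbox housing fixed to the bench: flat top face 138 (x) x 74 (y) mm, 50 mm above the bench, foot 164 x 96 mm. Two steel dowel pins, 8 mm thick with tapered tips, stand 12 mm above the top face on its long centre line (y = 0). The fitting cap's underside rests on the top face. Origin: centre of the underside of the foot, on the bench; x along the top face, z up.
- fixed_pin (a point): Foot of the first dowel pin, on the housing's top face (50 mm above the bench), always at x = -32 mm, y = 0 of the housing; axes as the housing's. The middle of a cap being tried lies half its hole spacing from here, towards the housing's +x.
- sockets (a point): Point on the top face at x = +32 mm, y = 0 of the housing: the middle one of three sockets, 52, 64 and 76 mm from the first pin. The second pin stands in one of them, a different one from job to job; flush dark plugs close the other two. So exactly one cap fits; a wrong one is stopped by the second pin about 12 mm too high.
- cap_a: One of three loose aluminium end caps, flat on the bench: plate 108 (x) x 50 (y) x 8 mm with a square hub 26 x 26 mm in its middle, rising 34 mm above the plate (42 mm in all), to grip it by. Two 12 mm through holes on the long axis, 52 mm apart (x = -26 and +26 mm): a half turn makes no difference. About 0.2 kg. Origin: centre of the underside; x along the plate, z up.
- cap_b: One of three loose aluminium end caps, flat on the bench: plate 108 (x) x 50 (y) x 8 mm with a square hub 26 x 26 mm in its middle, rising 34 mm above the plate (42 mm in all), to grip it by. Two 12 mm through holes on the long axis, 64 mm apart (x = -32 and +32 mm): a half turn makes no difference. About 0.2 kg. Origin: centre of the underside; x along the plate, z up.
- cap_c: One of three loose aluminium end caps, flat on the bench: plate 108 (x) x 50 (y) x 8 mm with a square hub 26 x 26 mm in its middle, rising 34 mm above the plate (42 mm in all), to grip it by. Two 12 mm through holes on the long axis, 76 mm apart (x = -38 and +38 mm): a half turn makes no difference. About 0.2 kg. Origin: centre of the underside; x along the plate, z up.
- bearing: Small steel ball bearing lying flat, 26 mm across, 9 mm high; bystander. Origin: centre of its underside.
- bolt: Dark steel bolt standing on its head, 35 mm tall, head 16 mm across; bystander. Origin: centre of its underside.
- screwdriver: Screwdriver lying on the bench, bystander. Origin near its middle, x along it.
- wrench: Spanner lying on the bench, bystander. Origin near its middle, x along it.
- oil_jar: Amber glass jar, 56 mm across, 80 mm tall, bystander. Origin: centre of its underside.
Not all that is in view belongs to the job. What is shaped like the cap_a but green, purple or red is not meant.

How it is judged:
By the outcome, as a careful person would: the job done as asked, in the order asked, and still so for the second after the job is handed in, with the robot touching nothing.
It also fails if it takes over 72 s, if anything falls off the work surface, if the arm or the gripper's body presses on something with over 40 N, if the wrist force passes 120 N, or if a joint passes its speed limit or range.

### The arm

A 6-joint arm with a two-finger parallel gripper is mounted at the origin on the work surface. World frame = base frame: x ahead of the robot, y to its left, z up, the work surface at z = 0. Lengths are in m, angles in rad, forces in N, time in s.
With the tool pointing down it reaches from about 0.225 to 0.875 m from the base axis. Payload 3.4 kg.
Tool frame: the origin (TCP) lies at the very end of the fingers, on their centre line; the grasp point (between the pads) lies 19 mm behind it; z points along the fingers, y is the line along which they close (so a half turn about z gives the same grasp; the last joint's range is limited). The gripper opens to 85 mm and grips with 20 to 120 N. Pads are 22 mm wide; open, the fingers measure 114 mm over their backs; the gripper's body (76 mm by 85 mm) begins 54 mm behind the grasp point. The pads swing forward as they close: fully open they stand 13 mm farther back than shut.
Start: joints at [1.051, 0.276, 1.505, -0, 1.361, -0.121], TCP at [0.223, 0.53, 0.231] pointing down, gripper open.
Joint ranges: [-2.89, 2.89], [-0.75, 2.08], [0.22, 2.7], [-1.18, 4.32], [0.11, 2.71], [-2.7, 2.7]. Speed limits (rad/s): [2.57, 2.57, 3.14, 3.14, 3.14, 3.14].

### API

Orientations are given as a unit quaternion [w, x, y, z].
In Python, from rig import manip, get_image, camera_info gives the robot as it stands. The module is installed in compiled form; this text tells all that it offers.
- The arm moves only by the shell command python3 -m crank 'ROWS' [FORCE]. ROWS is a JSON object of lists of equal length, an entry for each row: "translation": the shift along the tool's x, y, z in mm, a list of three; "roll": the turn about the tool's z in rad; "fingers": the opening, from 0 (shut) to 1 (fully open). A call has 1 to 8 rows; each row shifts and turns the commanded pose from where the row before left it, along the tool's axes as they then stand; what a row does not reach is not made up. A row lasts 1/10 s, in which the tool goes at most 50 mm and 8.59 degrees, less where a joint would pass 70% of its speed; a pose out of reach is approached as far as the arm can. A call is refused whole if a number of a shift passes 50 or a number of a turn 0.15, either way. A call with a gripper value outside its range is refused whole. The fingers move at their own pace and stop on an object; FORCE is the grip in N (left out, the last holds). Time passes only in rows, so rows that do not move let the fingers close. It gives the time, the measured TCP pose, the force, the opening and the grip force at its end, in the units of the state.
- manip.get_state(): the state, without advancing time (a new reading comes with each control period).
- get_image(name): name is "scene" or "top"; returns the picture (480x640x3 uint8, blue, green, red); there is no depth.
- camera_info(name): a dict with "mtx" (3x3 intrinsics, pixels), "rvec" (rotation vector, rad) and "tvec" (3), from world to camera coordinates, as OpenCV has them. Camera axes: x right, y down, z forward; pixel columns grow to the right and rows downward; lengths in m; the calibration is good to about 2 mm. A picture is of the moment at which its call begins. camera_info takes no time and is no camera call.
- manip.sign_off(): hands the job in; it is judged then, once.
The state is a dict: "clock": time; "qpos": joint angles; "qd": joint speeds; "effort": joint torques, N m; "position": TCP position; "ee_rot": TCP orientation; "contact_force": force on the tool from outside, world axes, zero at the start; "moment": the same for the moment, N m; "width": finger opening in m; "gripper_force": force on a finger pad.
Only numpy, scipy, OpenCV 4.12 (cv2) and the standard library are available. Lean on these libraries where they do the work, as an engineer would, in place of code of your own. Each camera call takes 0.05 s, during which the arm holds its last target. There are 200 camera calls.

## Working session

There is one attempt and no reset: what is moved stays moved. The work goes in short steps, Python scripts to look and compute and a shell command to move; the robot and the scene stay as the last step left them, time stands still between calls to the robot, and variables do not carry over. Pictures are saved under pics/ and viewed, at most 10 in all, crops included, and the job is handed in when it is done.

```bash
mkdir -p pics; python3 - <<'E'
from rig import manip,get_image,camera_info
import cv2,numpy as np
for n in("top","scene"):
    cv2.imwrite(f"pics/{n}0.png",get_image(n)); c=camera_info(n); R=cv2.Rodrigues(np.array(c["rvec"]))[0]
    print(n,np.array(c["mtx"]).round(1).tolist(),R.round(3).tolist(),(-R.T@np.array(c["tvec"]).ravel()).round(3))
s=manip.get_state();print(s["position"],s["ee_rot"],s["clock"])
E
```

```text
top [[542.5, 0.0, 309.3], [0.0, 542.5, 241.4], [0.0, 0.0, 1.0]] [[-0.005, -1.0, 0.004], [-0.989, 0.004, -0.148], [0.148, -0.005, -0.989]] [ 0.399 -0.069  0.996]
scene [[436.9, 0.0, 328.1], [0.0, 436.9, 230.7], [0.0, 0.0, 1.0]] [[0.588, 0.808, 0.007], [0.607, -0.436, -0.665], [-0.535, 0.396, -0.747]] [ 0.972 -0.395  0.656]
[0.2230313  0.52945812 0.23051378] [-2.62315983e-04  1.98057117e-01  9.80190106e-01 -8.15254887e-04] 0.1
```

View pics/top0.png

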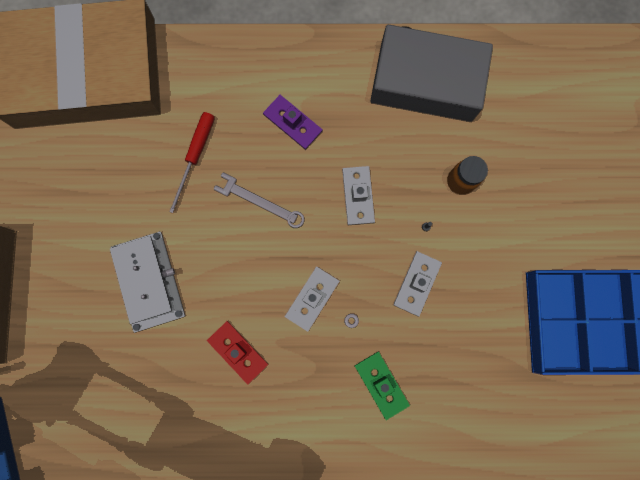

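View pics/scene0.png

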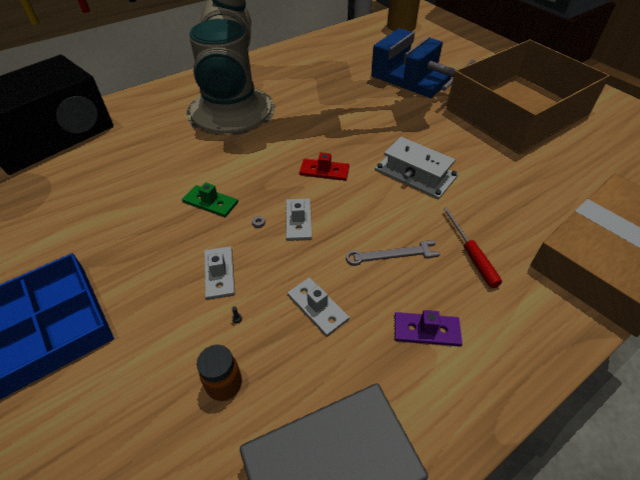

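The first view shows the housing at about (148,281). The three bare-aluminium caps are at (358,195), (313,299) and (418,283). The lookalikes I reject are purple (293,122), red (237,352) and green (382,385). Next is one close crop.

```bash
cat > h.py <<'E'
from rig import manip,get_image,camera_info
import cv2,numpy as np
def ray(n,px,z):
    c=camera_info(n);R=cv2.Rodrigues(np.array(c["rvec"]))[0];t=np.array(c["tvec"]).ravel()
    p=cv2.undistortPoints(np.array(px,float).reshape(-1,1,2),np.array(c["mtx"]),None).reshape(-1,2)
    d=np.c_[p,np.ones(len(p))]@R; C=-R.T@t
    return C+d*((z-C[2])/d[:,2])[:,None]
def proj(n,P):
    c=camera_info(n);return cv2.projectPoints(np.array(P,float).reshape(-1,1,3),np.array(c["rvec"]),np.array(c["tvec"]),np.array(c["mtx"]),None)[0].reshape(-1,2)
E
python3 - <<'E'
from h import *
im=np.mean([get_image("top").astype(float) for _ in range(3)],0).astype(np.uint8)
sc=get_image("scene")
def crop(i,u,v,r): return cv2.resize(i[v-r:v+r,u-r:u+r],(260,260),interpolation=cv2.INTER_CUBIC)
m=np.vstack([np.hstack([crop(im,148,281,50),crop(im,358,195,35),crop(im,313,299,35)]),np.hstack([crop(im,418,283,35),crop(sc,418,165,45),crop(sc,300,218,30)])])
cv2.imwrite("pics/m.png",m)
hsv=cv2.cvtColor(im,cv2.COLOR_BGR2HSV); mk=((hsv[...,1]<60)&(hsv[...,2]>110)).astype(np.uint8)*255
for nm,(u,v,r) in dict(N=(358,195,40),M=(313,299,42),R=(418,283,40)).items():
    s=mk[v-r:v+r,u-r:u+r]; cs,_=cv2.findContours(s,cv2.RETR_EXTERNAL,cv2.CHAIN_APPROX_NONE)
    c=max(cs,key=cv2.contourArea)+np.array([u-r,v-r])
    P=ray("top",c.reshape(-1,2),.006); q=cv2.minAreaRect((P[:,:2]*1000).astype(np.float32)); print(nm,cv2.contourArea(c),q)
E
```

```text
N 1464.5 ((635.0725708007812, -165.9394073486328), (108.34114837646484, 51.09149932861328), 4.489208221435547)
M 1614.0 ((442.30218505859375, -78.02462768554688), (50.87542724609375, 108.95059967041016), 57.3859977722168)
R 1563.5 ((468.6394958496094, -271.55908203125), (50.24387741088867, 109.1307144165039), 65.24127960205078)
```

View pics/m.png

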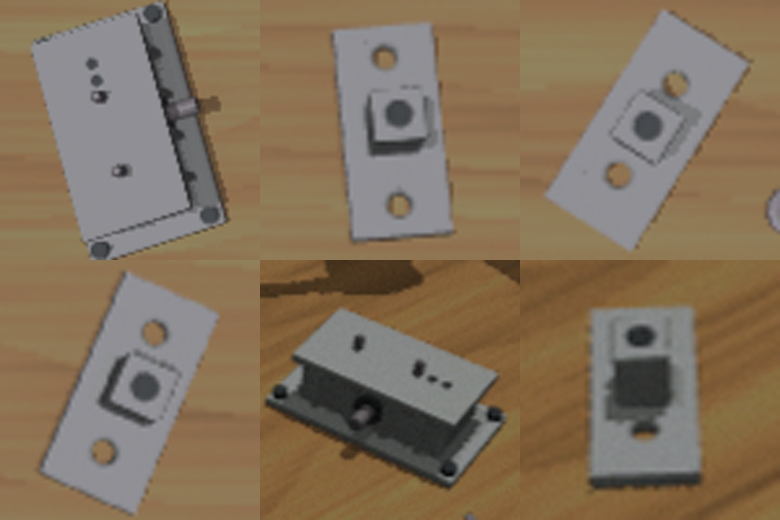

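The crop shows the pin in the nearest socket: pins are at crop (121,170) and (99,97), and the flush plugs at (96,80) and (91,64). That makes the spacing 52 mm. The middle cap at (313,299) has the closest holes, so it is cap_a and I'll try it first. Next I need the housing pose and the shift to make.

```bash
cat >> h.py <<'E'
def go(target,axis_deg=None):
    "remaining shift in tool axes (mm) and roll (rad) to bring tool y on axis_deg (mod 180)"
    s=manip.get_state();w,x,y,z=s["ee_rot"]
    from scipy.spatial.transform import Rotation as Ro
    M=Ro.from_quat([x,y,z,w]).as_matrix()
    print("tcp",(s["position"]*1000).round(1),"shift",(M.T@(np.array(target)-s["position"])*1000).round(1),"yaw y",np.degrees(np.arctan2(M[1,1],M[0,1])).round(2),"q6",s["qpos"][5].round(2),"F",np.array(s["contact_force"]).round(1),"w",s["width"],"t",s["clock"])
    if axis_deg is not None:
        d=(np.degrees(np.arctan2(M[1,1],M[0,1]))-axis_deg+90)%180-90; print("roll",np.radians(d).round(3))
E
python3 - <<'E'
from h import *
o=np.array([98,231]);f=lambda L:o+np.array(L)/2.6
face=ray("top",f([(32,43),(137,14),(190,208),(85,240)]),.05)[:,:2]*1000
print(face.round(1).tolist(),face.mean(0),cv2.minAreaRect(face.astype(np.float32)))
print("plugs 44,32",ray("top",f([(91,64),(96,80)]),.05).round(4))
print("pins mid",ray("top",f([(99,97),(121,170)]),.056).round(4))
s=np.array([373,120]);g=lambda L:s+np.array(L)/(260/90)
print("scene plugs",ray("scene",g([(447,385),(431,379)]-np.array([260,260])),.05).round(4))
print("scene pins",ray("scene",g([(418,368),(358,343)]-np.array([260,260])),.056).round(4))
go([.4423,-.078,.15],57.4)
E
```

```text
[[530.8, 275.7], [550.4, 205.6], [419.7, 165.4], [399.0, 234.2]] [474.97273866 220.22018741] ((475.2582092285156, 220.55801391601562), (138.61904907226562, 72.74028015136719), 17.08927345275879)
plugs 44,32 [[0.5164 0.2353 0.05  ]
 [0.5055 0.2314 0.05  ]]
pins mid [[0.4934 0.227  0.056 ]
 [0.4448 0.2104 0.056 ]]
scene plugs [[0.5189 0.2334 0.05  ]
 [0.5069 0.2286 0.05  ]]
scene pins [[0.4966 0.2237 0.056 ]
 [0.4481 0.2077 0.056 ]]
tcp [223.2 529.7 231. ] shift [-437.9 -474.9   81.3] yaw y 67.15 q6 -0.12 F [-0.1  0.4 -0.1] w 0.08510320485817124 t 0.3
roll 0.17
```

```bash
python3 -m crank '{"translation":[[-33,-36,0],[-33,-36,0],[-33,-36,0],[-33,-36,0],[-33,-36,0],[-33,-36,0],[-33,-36,0],[-33,-36,0]],"roll":[0,0,0,0,0,0,0,0],"fingers":[0.6,0.6,0.6,0.6,0.6,0.6,0.6,0.6]}' 40 && python3 -m crank '{"translation":[[-33,-36,10],[-33,-36,10],[-33,-36,10],[-33,-36,15],[-33,-36,15],[0,0,20],[0,0,0]],"roll":[0,0,0,0,0,0,0],"fingers":[0.6,0.6,0.6,0.6,0.6,0.6,0.6]}' && python3 -c "
from h import *
go([.4423,-.078,.014],57.4)
cv2.imwrite('pics/a.png',np.hstack([cv2.resize(get_image('top')[230:360,240:390],(390,338)),cv2.resize(get_image('scene')[150:280,220:370],(390,338))]))"
```

```text
clock: 1.1
position: [0.355, 0.1602, 0.2316]
ee_rot: [0.001, 0.198, 0.98, 0.0]
contact_force: [0.1, 0.3, 0.0]
width: 0.0513
gripper_force: 0.0
clock: 1.8
position: [0.4344, -0.0668, 0.1497]
ee_rot: [-0.003, 0.2, 0.98, 0.0]
contact_force: [-1.3, -0.2, 0.3]
width: 0.0513
gripper_force: 0.0
tcp [434.4 -66.8 149.7] shift [-12.5  -7.2 135.6] yaw y 66.96 q6 -1.48 F [-1.3 -0.2  0.3] w 0.05128552177479437 t 1.8
roll 0.167
```

View pics/a.png

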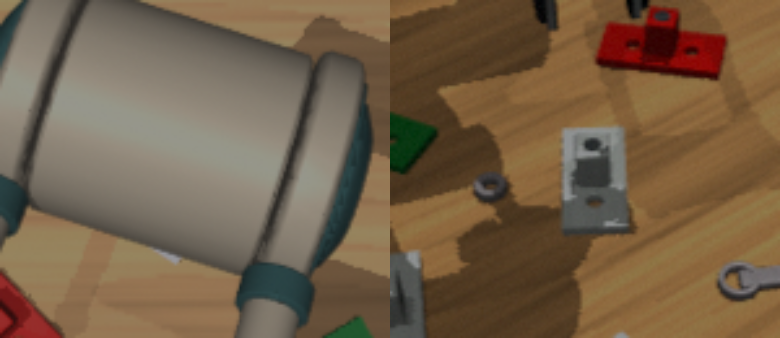

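The top view is blocked by the arm. The scene view shows the cap clear below at crop (595,180), with the bearing at (490,187) off to the side. I'll descend.

```bash
python3 -m crank '{"translation":[[-6,-3.5,20],[-6,-3.5,20],[0,0,25],[0,0,25]],"roll":[0.085,0.085,0,0],"fingers":[0.6,0.6,0.6,0.6]}' >/dev/null; python3 -c "
from h import *
go([.4423,-.078,.014],57.4)"
```

```text
tcp [445.3 -76.6  62.8] shift [ 1.9 -2.9 48.8] yaw y 57.54 q6 -1.33 F [0.  0.1 0.1] w 0.05116675343738405 t 2.3
roll 0.002
```

```bash
python3 -m crank '{"translation":[[2,-3,15],[0,0,15],[0,0,13],[0,0,5],[0,0,0],[0,0,0]],"roll":[0,0,0,0,0,0],"fingers":[0.6,0.6,0.6,0.6,0.6,0.6]}' 40 ; python3 -m crank '{"translation":[[0,0,0],[0,0,0],[0,0,0],[0,0,0],[0,0,0]],"roll":[0,0,0,0,0],"fingers":[0,0,0,0,0]}' 50;  python3 -c "
from h import *
go([.4423,-.078,.014],57.4)"
```

```text
clock: 2.9
position: [0.4416, -0.0786, 0.0148]
ee_rot: [0.001, 0.28, 0.96, 0.0]
contact_force: [0.1, -0.4, -0.1]
width: 0.0516
gripper_force: 0.0
clock: 3.4
position: [0.4416, -0.079, 0.0148]
ee_rot: [0.001, 0.281, 0.96, 0.0]
contact_force: [0.2, 1.7, 6.1]
width: 0.0251
gripper_force: 51.2
tcp [441.6 -79.   14.8] shift [-0.1  1.2  0.8] yaw y 57.39 q6 -1.33 F [0.2 1.7 6.1] w 0.02514440122247178 t 3.4
roll -0.0
```

```bash
python3 -m crank '{"translation":[[0,0,-20],[0,0,-40],[0,0,-45],[0,0,-25],[0,0,0]],"roll":[0,0,0,0,0],"fingers":[0,0,0,0,0]}' ; python3 -c "
from h import *
go([.4703,.2172,.14],107.2)"
```

```text
clock: 3.9
position: [0.4432, -0.0798, 0.1475]
ee_rot: [0.004, 0.281, 0.96, -0.0]
contact_force: [0.6, -0.8, -2.1]
width: 0.0249
gripper_force: 50.2
tcp [443.2 -79.8 147.5] shift [137.3 264.8   6.9] yaw y 57.41 q6 -1.33 F [ 0.6 -0.8 -2.1] w 0.02491873330778482 t 3.9
roll -0.869
```

```bash
python3 -m crank '{"translation":[[10,20,0],[20,40,0],[20,40,0],[20,40,0],[20,40,0],[20,40,0],[17,30,0],[10,15,0]],"roll":[0,0,0,0,0,0,0,0],"fingers":[0,0,0,0,0,0,0,0]}' >/dev/null; python3 -m crank '{"translation":[[0,0,0],[0,0,0],[0,0,0],[0,0,0],[0,0,0],[0,0,0],[0,0,0]],"roll":[-0.145,-0.145,-0.145,-0.145,-0.145,-0.145,0],"fingers":[0,0,0,0,0,0,0]}' ; python3 -c "
from h import *
go([.4703,.2172,.085],107.2)
im=get_image('scene');cv2.imwrite('pics/b.png',np.hstack([cv2.resize(im[90:215,355:480],(400,400)),cv2.resize(get_image('top')[210:335,85:210],(400,400))]))"
```

```text
clock: 5.4
position: [0.4669, 0.2177, 0.1422]
ee_rot: [-0.002, -0.15, 0.989, -0.0]
contact_force: [0.7, 0.6, -2.2]
width: 0.0251
gripper_force: 50.1
tcp [466.9 217.7 142.2] shift [-3.3 -1.5 57.2] yaw y 107.24 q6 -1.57 F [ 0.7  0.6 -2.2] w 0.025096765997457686 t 5.4
roll 0.001
```

View pics/b.png

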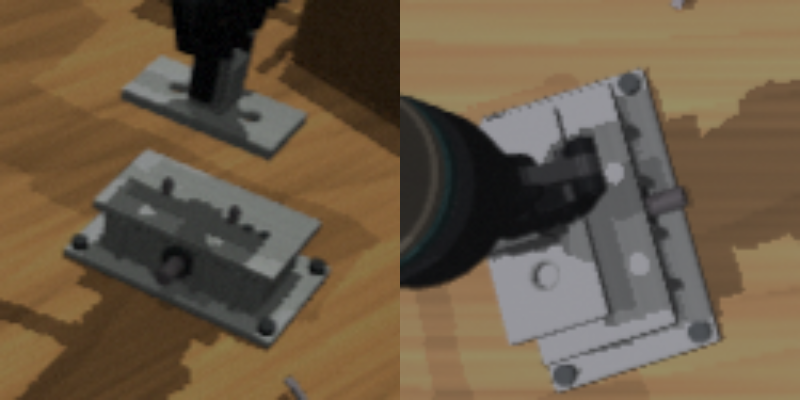

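The left crop shows the cap held parallel over the housing, with pins at (167,187) and (234,213). In the right crop, one hole is visible at (545,276). I'll lower to just above the pins and look again.

```bash
python3 -m crank '{"translation":[[-3.3,-1.5,15],[0,0,20],[0,0,20],[0,0,3],[0,0,0]],"roll":[0,0,0,0,0],"fingers":[0,0,0,0,0]}' >/dev/null; python3 -c "
from h import *
go([.4703,.2172,.083],107.2)
im=get_image('scene');tp=get_image('top');cv2.imwrite('pics/scene_c.png',im);cv2.imwrite('pics/top_c.png',tp);cv2.imwrite('pics/c.png',np.hstack([cv2.resize(im[125:205,370:460],(450,400),interpolation=2),cv2.resize(tp[240:320,110:180],(350,400),interpolation=2)]))"
```

```text
tcp [471.  217.5  85.3] shift [ 0.8 -0.1  2.3] yaw y 107.18 q6 -1.57 F [ 1.  -0.8 -1.6] w 0.025233360652195107 t 6.0
roll -0.0
```

View pics/c.png

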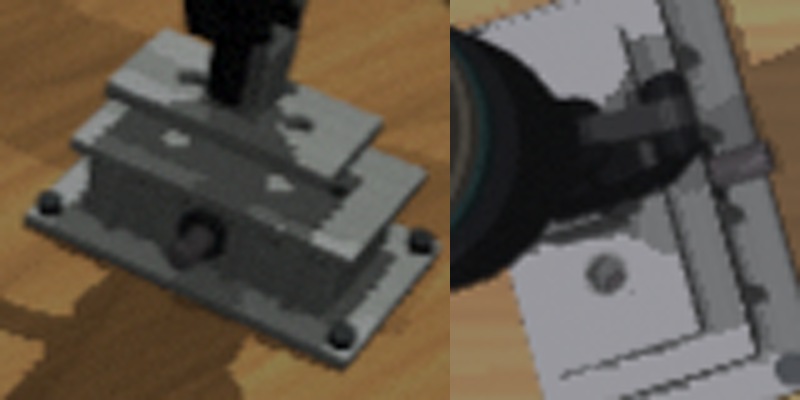

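```bash
python3 - <<'E'
from h import *
tp=cv2.imread("pics/top_c.png",0).astype(float); t0=cv2.imread("pics/top0.png",0).astype(float)
def blob(im,u,v,r):
    s=im[v-r:v+r+1,u-r:u+r+1]; w=np.abs(s-np.median(s)); w[w<15]=0
    print(s.astype(int)); yy,xx=np.mgrid[-r:r+1,-r:r+1]; return u+(w*xx).sum()/w.sum(),v+(w*yy).sum()/w.sum()
h=blob(tp,141,295,5);p=blob(t0,144,296,5)
print(h,ray("top",[h],.0785),p,ray("top",[p],.056))
E
```

```text
[[152 152 149 144 131 132 135 143 150 152 152]
 [152 147 126 104  85  92 108 118 139 150 152]
 [149 135 103  77  79  94  92  95 114 142 152]
 [147 119  74  70  94  94  92  89 101 141 151]
 [144  88  66  83  93  92  86  68  86 128 151]
 [144  94  65  74  90  76  66  71  70 122 152]
 [149 128  85  73  87  66  73  74  94 142 151]
 [149 134 113  73  79  64  76  89 124 151 149]
 [152 149 134 112  98  88 103 140 152 148 132]
 [152 152 151 150 142 142 145 152 152 151 152]
 [151 152 151 151 152 151 152 151 151 152 152]]
[[143 143 143 144 143 143 144 143 143 143 143]
 [143 144 144 143 144 143 143 143 143 143 143]
 [144 143 143 143 138 139 138 139 140 143 144]
 [143 143 140 132  93 107  89 101 113 139 143]
 [143 139 114 107  89  55  44  69 105 115 143]
 [144 136 111 138 128  74  42  52  92 114 143]
 [143 136  99 131 112  55  41  56  93 115 143]
 [143 138 100  86  75  64  63  85 112 119 143]
 [144 143 143 139 121 123 126 143 143 143 144]
 [143 143 143 143 143 143 144 144 143 143 143]
 [144 144 144 143 143 143 144 143 143 143 144]]
(np.float64(140.85423197492162), np.float64(294.9871473354232)) [[0.44603734 0.21001181 0.0785    ]] (np.float64(144.66987341772153), np.float64(296.3124050632911)) [[0.4448895  0.21020686 0.056     ]]
```

```bash
python3 -m crank '{"translation":[[1.2,0.5,0],[0,0,2],[0,0,3],[0,0,3],[0,0,2],[0,0,0],[0,0,0]],"roll":[0,0,0,0,0,0,0],"fingers":[0,0,0,0,0,0,0]}' ; python3 -c "
from h import *
go([.4698,.2175,.0648],107.2)"
```

```text
clock: 6.8
position: [0.4703, 0.2178, 0.0758]
ee_rot: [-0.0, -0.15, 0.989, 0.0]
contact_force: [-0.6, 0.0, -1.9]
width: 0.0252
gripper_force: 50.1
tcp [470.3 217.8  75.8] shift [ 0.6 -0.2 11. ] yaw y 107.26 q6 -1.57 F [-0.6  0.  -1.9] w 0.025201408384195902 t 6.8
roll 0.001
```

```bash
python3 -m crank '{"translation":[[0,0,1],[0,0,1.5],[0,0,1.5],[0,0,1],[0,0,1],[0,0,0]],"roll":[0,0,0,0,0,0],"fingers":[0,0,0,0,0,0]}' ; python3 -c "
from h import *
go([.4698,.2175,.0648],107.2)"
```

```text
clock: 7.4
position: [0.4703, 0.2184, 0.0699]
ee_rot: [0.0, -0.15, 0.989, 0.001]
contact_force: [-1.3, 4.0, -1.4]
width: 0.0253
gripper_force: 50.2
tcp [470.3 218.4  69.9] shift [ 0.7 -0.7  5.1] yaw y 107.24 q6 -1.57 F [-1.3  4.  -1.4] w 0.025342192848883217 t 7.4
roll 0.001
```

Both pins are in, with a 4 N side force along +y. I'll ease over and go home.

```bash
python3 -m crank '{"translation":[[0,0.7,0],[0,0,1.5],[0,0,1.5],[0,0,1],[0,0,1],[0,0,0.5],[0,0,0]],"roll":[0,0,0,0,0,0,0],"fingers":[0,0,0,0,0,0,0]}' ; python3 -c "
from h import *
go([.4698,.2175,.0648],107.2)"
```

```text
clock: 8.1
position: [0.4702, 0.2185, 0.0649]
ee_rot: [0.0, -0.15, 0.989, 0.0]
contact_force: [-1.6, 2.9, 4.8]
width: 0.025
gripper_force: 50.9
tcp [470.2 218.5  64.9] shift [ 0.7 -0.9  0.1] yaw y 107.26 q6 -1.57 F [-1.6  2.9  4.8] w 0.025043365636869337 t 8.1
roll 0.001
```

Seated: the TCP is at 64.9 mm against 64.8 mm expected, and the upward contact force is rising. I'll release part-way, retreat and look.

```bash
python3 -m crank '{"translation":[[0,0,0.3],[0,0,0],[0,0,0],[0,0,0],[0,0,0],[0,0,0]],"roll":[0,0,0,0,0,0],"fingers":[0,0.6,0.6,0.6,0.6,0.6]}' ; python3 -m crank '{"translation":[[0,0,-10],[0,0,-25],[0,0,-40],[0,0,-40],[30,0,-30],[45,0,0],[45,0,0],[45,0,0]],"roll":[0,0,0,0,0,0,0,0],"fingers":[0.6,0.6,0.6,0.6,0.6,0.6,0.6,0.6]}' ; python3 -c "
from h import *
im=get_image('scene');tp=get_image('top');cv2.imwrite('pics/d.png',np.hstack([cv2.resize(im[125:205,370:460],(450,400),interpolation=2),cv2.resize(tp[240:320,110:180],(350,400),interpolation=2)]))
cv2.imwrite('pics/e.png',np.vstack([tp[:300,:],im[:300,:]]))"
```

```text
clock: 8.7
position: [0.4702, 0.2184, 0.064]
ee_rot: [-0.0, -0.15, 0.989, -0.0]
contact_force: [-0.8, -0.2, -0.3]
width: 0.051
gripper_force: 0.0
clock: 9.5
position: [0.3111, 0.1691, 0.2099]
ee_rot: [0.001, -0.15, 0.989, 0.0]
contact_force: [-0.2, -0.7, 0.1]
width: 0.0512
gripper_force: 0.0
```

View pics/d.png

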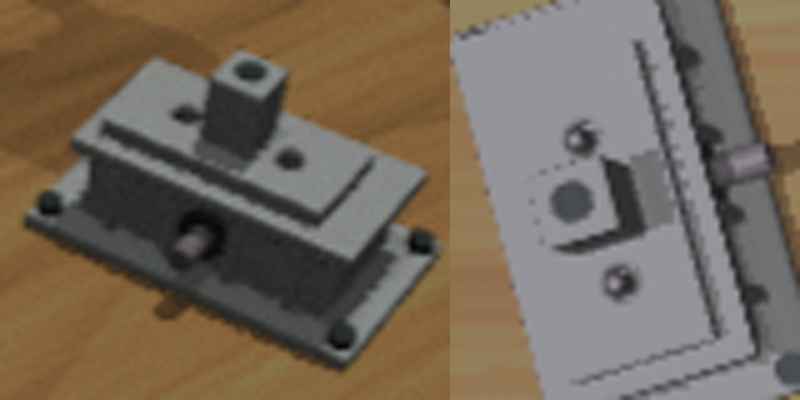

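View pics/e.png

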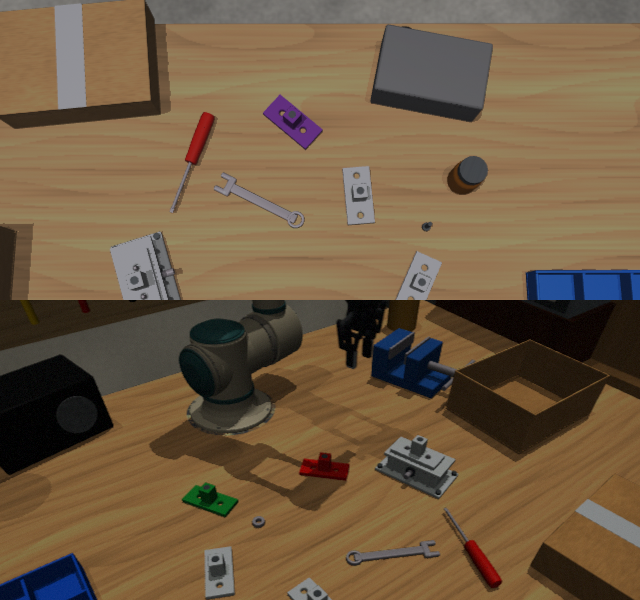

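The cap lies flat on the housing with both pins showing through its holes at crop (582,138) and (621,283). The other two caps and the bystanders are where they were, and the arm is clear. Handing in.

```bash
python3 -c "
from rig import manip
print(manip.sign_off())"
```

```text
the job is handed in; nothing more can be done
None
```

The 52 mm cap (cap_a) dropped over both dowel pins on the first try and sits flat on the housing; the other two caps were never touched, nothing else was moved, and the job is handed in at about 10 s.

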